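# Start a dry-block incubation and rack the pipettes

### The job

The samples are pipetted: move every sample tube from its rack into a well of the block heater, seated to the bottom, then close the heater's clear cover and press it down until the catch at the front holds it shut. Set the timer flat on the bench to the right of the heater (seen from its front), level with the middle of that side, square to it and about 4 cm away, and hang every pipette parked in the white rack on a free fork of the pipette stand without knocking down or pushing about those already hanging there. Keep tubes and pipettes upright throughout and leave the other things on the bench alone.

Things in the scene. Friction and masses are not known exactly. Their poses are not given: they have to be found in the camera images.
- heater: block heater, fixed: white housing 150 x 200 mm, 80 mm high; origin at the centre of its underside; front (display, catch) faces its -x, right side its -y. Aluminium block with four round wells, in its frame at x = -30, y = -63, -21, 21, 63 mm: floor at z = 28, chamfered mouth at z = 80, 15.5 mm wide
- cover (a joint): angle of the heater's clear cover about its rear hinge: 0 shut, 1.5 fully open. The stiff hinge (0.09 N m of friction) keeps it where it is left. Going down, a nose under its front edge meets the sprung catch at about 0.08 rad; some 10 to 15 N pressed on the front pad pushes it past, and the catch then holds it at 0
- cover_pad (a point): centre of the grey press pad (26 x 60 mm) outside on the cover near its front edge, 112 mm from the hinge along the cover and 51 mm outward. The cover is a hood 128 mm long, 176 mm wide, 48 mm deep, without rear wall; axes turn with it (z outward, -x to its front edge)
- cover_hinge (a point): middle of the cover's hinge line, 86 mm above the bench, 70 mm behind the heater's centre
- stand: pipette stand, fixed, 320 mm wide; origin at the middle of its underside; front faces its -x. Base plate 10 mm thick from x = -67 to 59 mm, posts and a rail (top at z = 180) at the rear. Five forks 0 to 4 stick out to -x, 60 mm apart: in its frame a pipette hanging there has its axis at x = 0, y = -120, -60, 0, 60, 120 mm, and the prongs' top is at z = 180
- hook0 (a point): seat of fork 0 (the -y end of the row): on the axis of a hanging pipette, at the prongs' top, 180 mm high. All forks are alike: two prongs 9 mm wide, 8 mm thick, with a slot 26 mm wide between them, open to the stand's -x, closed 24 mm behind the seat; the prong tips, 22 to 27 mm before the seat, are turned up 5 mm
- hung0: pipette that may already hang on fork 0 of the stand (None: fork 0 is free), loose, of the same shape as pipette0; origin at its lower tip, z up along its axis
- hung1: pipette that may already hang on fork 1 of the stand (None: fork 1 is free), loose, of the same shape as pipette0; origin at its lower tip, z up along its axis
- hung2: pipette that may already hang on fork 2 of the stand (None: fork 2 is free), loose, of the same shape as pipette0; origin at its lower tip, z up along its axis
- hung3: pipette that may already hang on fork 3 of the stand (None: fork 3 is free), loose, of the same shape as pipette0; origin at its lower tip, z up along its axis
- hung4: pipette that may already hang on fork 4 of the stand (None: fork 4 is free), loose, of the same shape as pipette0; origin at its lower tip, z up along its axis
- pipette0: pipette to hang up (may be absent), 224 mm, 90 g, round, z up; origin at its lower tip. From the tip: shaft 16 mm thick to 85 mm, handle 28 mm thick to 121, waist 18 mm thick to 152 (goes into the slot of a fork), collar 38 mm wide to 158 (its underside rests on the prongs: tip then 28 mm over the bench), grip 24 mm thick to 204, plunger to 224
- pipette1: another pipette to hang up (may be absent), exactly as pipette0; origin at its lower tip
- pipette2: another pipette to hang up (may be absent), exactly as pipette0; origin at its lower tip
- parking: white parking rack, fixed, 62 x 188 mm, 88 mm high; origin at the centre of its underside; three 20 mm holes in a row along its y, 60 mm apart, hold the pipettes upright by the shoulder 85 mm above their tips; they lift straight out by 87 mm
- tube0: stoppered sample tube (may be absent), 89 mm tall, glass 12.6 mm thick, round cap 16 mm wide from 69 to 89 mm; stands in the grey tube rack; origin at its bottom, z up
- tube1: stoppered sample tube (may be absent), 89 mm tall, glass 12.6 mm thick, round cap 16 mm wide from 69 to 89 mm; stands in the grey tube rack; origin at its bottom, z up
- tube2: stoppered sample tube (may be absent), 89 mm tall, glass 12.6 mm thick, round cap 16 mm wide from 69 to 89 mm; stands in the grey tube rack; origin at its bottom, z up
- tube3: stoppered sample tube (may be absent), 89 mm tall, glass 12.6 mm thick, round cap 16 mm wide from 69 to 89 mm; stands in the grey tube rack; origin at its bottom, z up
- tube_rack: grey tube rack, fixed, 104 x 104 mm, 52 mm high, with 2 x 2 wells 15.5 mm wide and 46 mm deep, 50 mm apart along its x and y; origin at the centre of its underside
- timer: bench timer lying on its back, 66 mm along its x, 72 mm along its y, 16 mm high, 60 g, loose on the bench; origin at the centre of its underside
- specimen_cup: white-capped specimen cup, 61 mm wide, 70 mm high, loose; leave it alone; origin at the centre of its underside
- marker: marker pen, 135 mm long along its y, 17 mm thick, lying loose; leave it alone; origin at the middle of its underside
There are look-alikes about, which are no part of the job. Leave any pink or red look-alike of the pipette0 alone.

How it is judged:
On the way, in this order (a step that is already met when the one before it is completed fails the run):
1. every sample tube stands at the bottom of a well of the heater, cover still open (x of tube0 in the frame of heater between -0.037 and -0.023 m and y of tube0 in the frame of heater between -0.07 and 0.07 m and z of tube0 in the frame of heater between 0.022 and 0.035 m and angle between each of tube0, tube1, tube2, tube3's own z axis and vertical below 0.12 rad and x of tube1 in the frame of heater between -0.037 and -0.023 m and y of tube1 in the frame of heater between -0.07 and 0.07 m and z of tube1 in the frame of heater between 0.022 and 0.035 m and x of tube2 in the frame of heater between -0.037 and -0.023 m and y of tube2 in the frame of heater between -0.07 and 0.07 m and z of tube2 in the frame of heater between 0.022 and 0.035 m and x of tube3 in the frame of heater between -0.037 and -0.023 m and y of tube3 in the frame of heater between -0.07 and 0.07 m and z of tube3 in the frame of heater between 0.022 and 0.035 m and value of joint cover above 0.5 rad), for 0.2 s.
2. the cover is shut and held by its catch (value of joint cover below 0.03 rad), for 0.3 s.
At the end, for the whole second after the job is handed in: all tubes at the bottom of a well (7 mm), tilt under 0.12 rad; cover held shut (under 0.03 rad); all pipettes, new and old, hang by the collar in the stand's forks, tilt under 0.12 rad; timer flat, 18 to 60 mm right of the heater (its -y), within 20 mm of the side's middle, square to 0.21 rad (x of tube0 in the frame of heater between -0.037 and -0.023 m and y of tube0 in the frame of heater between -0.07 and 0.07 m and z of tube0 in the frame of heater between 0.022 and 0.035 m and angle between each of tube0, tube1, tube2, tube3, pipette0, pipette1, pipette2, hung0, hung1, hung2, hung3, hung4's own z axis and vertical below 0.12 rad and x of tube1 in the frame of heater between -0.037 and -0.023 m and y of tube1 in the frame of heater between -0.07 and 0.07 m and z of tube1 in the frame of heater between 0.022 and 0.035 m and x of tube2 in the frame of heater between -0.037 and -0.023 m and y of tube2 in the frame of heater between -0.07 and 0.07 m and z of tube2 in the frame of heater between 0.022 and 0.035 m and x of tube3 in the frame of heater between -0.037 and -0.023 m and y of tube3 in the frame of heater between -0.07 and 0.07 m and z of tube3 in the frame of heater between 0.022 and 0.035 m and value of joint cover below 0.03 rad and z of pipette0 in the frame of stand between 0.022 and 0.034 m and x of pipette0 in the frame of stand between -0.02 and 0.02 m and contact force between each of pipette0, pipette1, pipette2, hung0, hung1, hung2, hung3, hung4 and stand above 0.2 N and z of pipette1 in the frame of stand between 0.022 and 0.034 m and x of pipette1 in the frame of stand between -0.02 and 0.02 m and z of pipette2 in the frame of stand between 0.022 and 0.034 m and x of pipette2 in the frame of stand between -0.02 and 0.02 m and z of hung0 in the frame of stand between 0.022 and 0.034 m and x of hung0 in the frame of stand between -0.02 and 0.02 m and z of hung1 in the frame of stand between 0.022 and 0.034 m and x of hung1 in the frame of stand between -0.02 and 0.02 m and z of hung2 in the frame of stand between 0.022 and 0.034 m and x of hung2 in the frame of stand between -0.02 and 0.02 m and z of hung3 in the frame of stand between 0.022 and 0.034 m and x of hung3 in the frame of stand between -0.02 and 0.02 m and z of hung4 in the frame of stand between 0.022 and 0.034 m and x of hung4 in the frame of stand between -0.02 and 0.02 m and linear speed of each of pipette0, pipette1, pipette2, hung0, hung1, hung2, hung3, hung4 below 0.1 m/s and x of timer in the frame of heater between -0.02 and 0.02 m and y of timer in the frame of heater between -0.196 and -0.154 m and z of timer in the frame of heater below 0.004 m and linear speed of timer below 0.03 m/s and (angle between the x axis of timer and the x axis of heater, either way round below 0.21 rad or angle between the x axis of timer and the y axis of heater, either way round below 0.21 rad)); the robot touches nothing.
It fails at once if a pipette already hanging is knocked off or pushed more than 35 mm (distance of any of hung0, hung1, hung2, hung3, hung4 from where it was at the start of the episode above 0.035 m).
It fails at once if a tube or pipette is tipped over (angle between any of pipette0, pipette1, pipette2, tube0, tube1, tube2, tube3's own z axis and vertical above 0.8 rad).
It fails at once if a bystander is pushed more than 30 mm (distance of any of specimen_cup, marker from where it was at the start of the episode above 0.03 m).
Of hung0, hung1, hung2, hung3, hung4 only 2 to 2 are there at a start; the rules pass over those that are not, and their reading is None.
Of pipette0, pipette1, pipette2 only 2 to 3 are there at a start; the rules pass over those that are not, and their reading is None.
Of tube0, tube1, tube2, tube3 only 2 to 3 are there at a start; the rules pass over those that are not, and their reading is None.
At some moment in a run one of timer may be knocked a few centimetres aside while the robot is not near it.
It also fails if it takes over 210 s, if anything falls off the work surface, if the arm or the gripper's body presses on something with over 40 N, if the wrist force passes 120 N, or if a joint passes its speed limit or range.

### The arm

A 6-joint arm with a two-finger parallel gripper is mounted at the origin on a cart in front of the work surface, level with it; the furniture and walls round the work are solid. World frame = base frame: x ahead of the robot, y to its left, z up, the work surface at z = 0. Lengths are in m, angles in rad, forces in N, time in s.
With the tool pointing down it reaches from about 0.375 to 0.975 m from the base axis. Payload 3.8 kg.
Tool frame: the origin (TCP) lies midway between the tips of the shut fingers; the grasp point (between the pads) lies 19 mm behind it; z points along the fingers, y is the line along which they close (so a half turn about z gives the same grasp; the last joint's range is limited). The gripper opens to 88 mm and grips with 3 to 60 N. Pads are 18 mm wide; open, the fingers measure 123 mm over their backs; the gripper's body (75 mm by 187 mm) begins 45 mm behind the grasp point.
Start: joints at [1.083, 0.264, 1.604, -0, 1.274, -0.037], TCP at [0.294, 0.608, 0.239] pointing down, gripper open.
Joint ranges: [-2.63, 2.63], [-0.94, 2.18], [0.31, 2.57], [-1.31, 4.45], [0, 2.66], [-2.55, 2.55]. Speed limits (rad/s): [2.57, 2.57, 3.14, 3.14, 3.14, 3.14].

### API

Orientations are given as a rotation vector (axis times angle).
In Python, from cell import manip, inverse_kinematics, cams, order gives the robot as it stands. Calls block until the motion is done:
- manip.move_pose(position, orientation): joint-space move of the TCP to a pose.
- manip.move_linear(position, rate=0.15, rot=None): straight line of the TCP; rot=None keeps the orientation; rate is the mean speed in m/s.
- manip.set_joints(angles): joint-space move.
- manip.set_gripper(opening, force=None): finger opening in m; force is the grip in N (None keeps the last); returns when the fingers have stopped.
- manip.dwell(seconds).
- inverse_kinematics(position, orientation): joint angles nearest the present ones, or None.
- manip.state(): the state.
- cams.capture(name): name is "scene" or "top" or "wrist"; returns a dict with "image" (480x640x3 uint8, blue, green, red), "z_map" (480x640 float32, m along the optical axis (not along the pixel's ray), 0 where there is no reading), "intrinsics" (3x3 intrinsics, pixels), "position" and "orientation" of the camera in the world; the wrist camera has in their place "T_tool_cam" (4x4, takes a point from camera to tool coordinates, whose origin is the TCP and whose axes are the flange's). Camera axes: x right, y down, z forward; pixel columns grow to the right and rows downward; lengths in m; the calibration is good to about 2 mm. A picture is of the moment at which its call begins: read the wrist's pose just before it.
A pose or a line that the arm cannot do raises manip.IKError and nothing moves.
- order.close_job(): hands the job in; it is judged then, once.
The state is a dict: "clock": time; "joint_pos": joint angles; "joint_velocities": joint speeds; "tau": joint torques, N m; "tool_pos": TCP position; "tcp_rot": TCP orientation; "contact_force": force on the tool from outside, world axes, zero at the start; "moment": the same for the moment, N m; "gripper_width": finger opening in m; "grasp_force": force on a finger pad.
Only numpy, scipy, OpenCV 4.12 (cv2) and the standard library are available. Lean on these libraries where they do the work, as an engineer would, in place of code of your own. Each camera call takes 0.05 s, during which the arm holds its last target. There are 200 camera calls.

## Working session

There is one attempt and no reset: what is moved stays moved. The work goes in short steps, each a Python script; the robot and the scene stay as the last script left them, time stands still between calls to the robot, and variables do not carry over. Pictures are saved under pics/ and viewed, at most 14 in all, crops included, and the job is handed in when it is done.

```bash
ls; mkdir -p pics; cat > h.py <<'E'
import numpy as np, cv2
from cell import manip, inverse_kinematics, cams, order
from scipy.spatial.transform import Rotation as R
def cloud(c):
    K=np.array(c["intrinsics"]);z=c["z_map"];v,u=np.mgrid[:480,:640]
    P=np.stack([(u-K[0,2])/K[0,0]*z,(v-K[1,2])/K[1,1]*z,z],-1)
    if "T_tool_cam" in c: T=c["T"]
    else:
        o=np.array(c["orientation"]);T=np.eye(4);T[:3,:3]=o if o.shape==(3,3) else R.from_rotvec(o).as_matrix();T[:3,3]=c["position"]
    W=P@T[:3,:3].T+T[:3,3]; W[z<=0]=np.nan
    return W
def cap(n):
    if n=="wrist":
        s=manip.state();T=np.eye(4);T[:3,:3]=R.from_rotvec(s["tcp_rot"]).as_matrix();T[:3,3]=s["tool_pos"]
    c=cams.capture(n)
    if n=="wrist": c["T"]=T@np.array(c["T_tool_cam"])
    return c
E
python3 - <<'E'
from h import *
for n in("scene","top"):
    c=cap(n);cv2.imwrite(f"pics/{n}0.png",c["image"]);np.savez(f"{n}0.npz",im=c["image"],W=cloud(c))
    print(n,c["position"],c["orientation"],c["intrinsics"])
print(manip.state())
c=cap("wrist");print(c["T_tool_cam"])
E
```

```text
pics
scene [-0.32611027 -0.64034532  1.18992476] [-2.13554366  1.12060946 -0.43596258] [[531.9085726    0.         322.50724319]
 [  0.         531.9085726  240.75279198]
 [  0.           0.           1.        ]]
top [ 0.34493373 -0.04554563  1.36730156] [-2.15613481  2.11399749 -0.16178102] [[520.18340193   0.         316.80930476]
 [  0.         520.18340193 242.17859984]
 [  0.           0.           1.        ]]
{'clock': 0.1, 'joint_pos': array([ 1.08306004e+00,  2.64674003e-01,  1.60523500e+00, -1.95508409e-05,
        1.27370949e+00, -3.69148328e-02]), 'joint_velocities': array([ 0.00057677, -0.00173618, -0.00474768,  0.00158361,  0.00037571,
        0.00121713]), 'tau': array([-1.18465678e-04, -5.03621364e+01, -3.58072150e+01,  7.30621512e-02,
        2.34946143e-02, -5.87393242e-05]), 'tool_pos': array([0.29381437, 0.60698139, 0.2375164 ]), 'tcp_rot': array([-0.70204454, -3.06162394,  0.00308044]), 'contact_force': array([-0.46235802,  0.50352738, -0.48782182]), 'moment': array([ 0.0116736 , -0.04028466, -0.00185561]), 'grasp_force': 0.0, 'gripper_width': 0.08819847972082007}
[[-3.51751431e-05 -9.52623748e-01 -3.04151267e-01  7.95758918e-02]
 [ 9.99999875e-01  1.18267379e-04 -4.86072124e-04  1.51678639e-03]
 [ 4.99015022e-04 -3.04151246e-01  9.52623625e-01 -1.45224548e-01]
 [ 0.00000000e+00  0.00000000e+00  0.00000000e+00  1.00000000e+00]]
```

View pics/scene0.png

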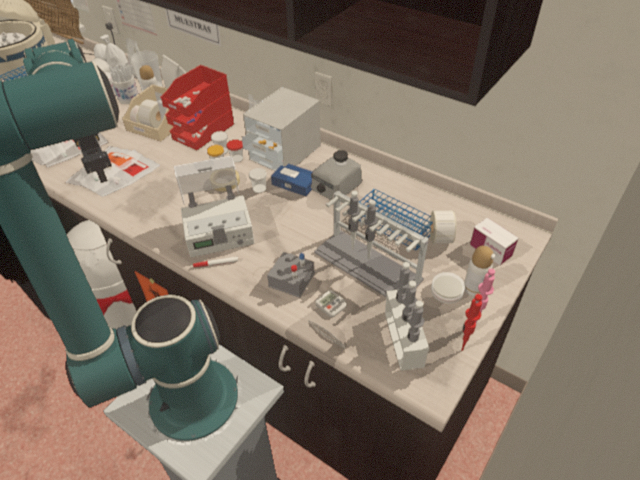

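View pics/top0.png

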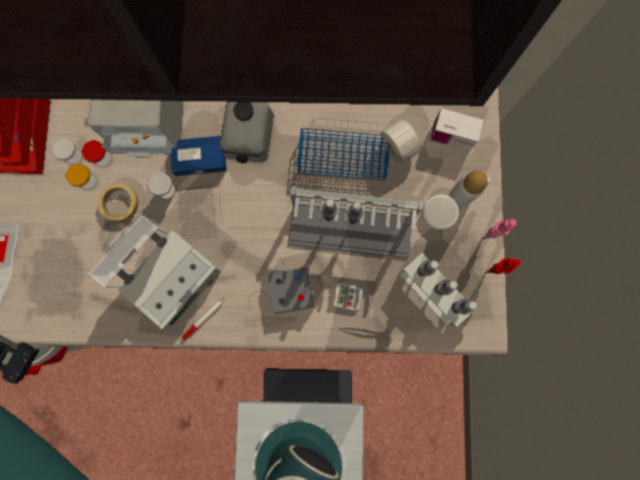

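```bash
python3 - <<'E'
from h import *
t=np.load("top0.npz");s=np.load("scene0.npz");im=t["im"]
a=cv2.resize(im[200:340,80:240],(400,350),interpolation=3)
b=cv2.resize(im[175:335,255:415],(400,400),interpolation=3)[:350]
sc=s["im"]
c=cv2.resize(sc[170:270,170:270],(250,250),interpolation=3)
d=cv2.resize(sc[240:340,250:350],(250,250),interpolation=3)
e=cv2.resize(sc[170:270,325:445],(300,250),interpolation=3)
cv2.imwrite("pics/c1.png",np.vstack([np.hstack([a,b]),np.hstack([c,d,e])]))
W=t["W"]
for n,(u,v) in dict(heater=(170,275),hL=(135,285),hR=(195,255),block=(182,285),cov=(125,250),rack=(290,305),timer=(347,297),park=(425,293),park2=(440,300),rail=(400,205),base=(340,240),bench=(250,300),bottle=(162,190),shadow=(195,210)).items(): print(n,W[v,u].round(3),s["W"].shape)
E
```

```text
heater [0.461 0.329 0.083] (480, 640, 3)
hL [0.435 0.414 0.082] (480, 640, 3)
hR [0.512 0.27  0.082] (480, 640, 3)
block [0.437 0.299 0.077] (480, 640, 3)
cov [0.503 0.394 0.217] (480, 640, 3)
rack [0.394 0.031 0.051] (480, 640, 3)
timer [ 0.419 -0.114  0.022] (480, 640, 3)
park [ 0.429 -0.302  0.085] (480, 640, 3)
park2 [ 0.412 -0.337  0.089] (480, 640, 3)
rail [ 0.626 -0.226  0.184] (480, 640, 3)
base [ 0.569 -0.094  0.012] (480, 640, 3)
bench [0.407 0.139 0.001] (480, 640, 3)
bottle [0.682 0.369 0.066] (480, 640, 3)
shadow [0.643 0.294 0.01 ] (480, 640, 3)
```

View pics/c1.png

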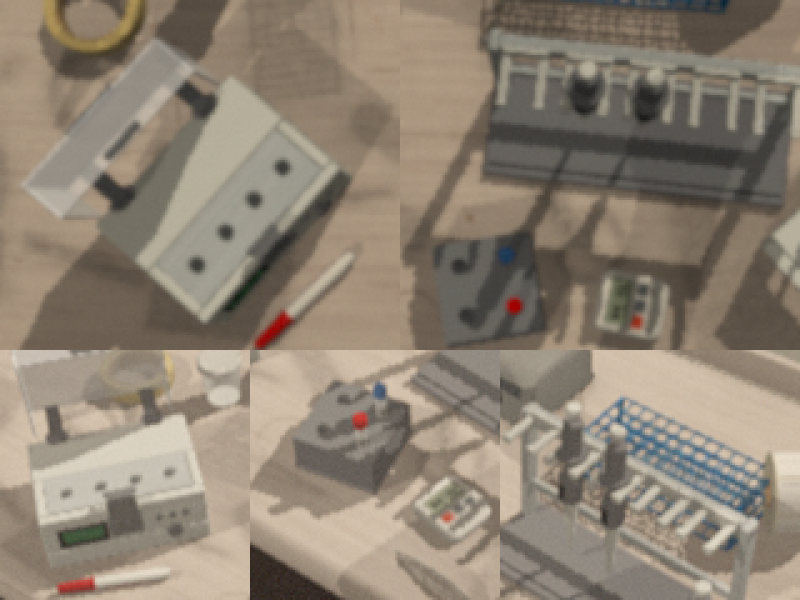

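```bash
cat >> h.py <<'E'
def down(a):
    c,s=np.cos(a),np.sin(a)
    return R.from_matrix(np.array([[c,s,0],[s,-c,0],[0,0,-1]])).as_rotvec()
E
python3 - <<'E'
from h import *
W=np.load("top0.npz")["W"]
hi=W[W[...,2]>0.3]; print("high",hi[:,0].min() if len(hi) else None, np.nanpercentile(hi,[1,50,99],axis=0) if len(hi) else "")
d=np.deg2rad
for n,p,a in [("heater",(0.45,0.30,0.30),d(229)),("rack",(0.42,-0.03,0.27),d(180)),("stand",(0.55,-0.11,0.36),d(180)),("park",(0.44,-0.31,0.36),d(180))]:
    try: manip.move_pose(p,down(a))
    except manip.IKError as e: print(n,e);continue
    c=cap("wrist"); cv2.imwrite(f"pics/w_{n}.png",c["image"]); np.savez(f"w_{n}.npz",im=c["image"],W=cloud(c),T=c["T"],K=c["intrinsics"]); print(n,manip.state()["clock"],manip.state()["joint_pos"].round(2))
ims=[cv2.resize(cv2.imread(f"pics/w_{n}.png"),(400,300)) for n in("heater","rack","stand","park")]
cv2.imwrite("pics/w4.png",np.vstack([np.hstack(ims[:2]),np.hstack(ims[2:])]))
E
```

```text
high 0.05062477005154531 [[ 0.09508969 -0.65963454  0.30402165]
 [ 0.76157414 -0.00151345  0.57250221]
 [ 1.01074903  0.53712351  0.80215334]]
heater 1.8167 [ 0.54 -0.02  1.81  0.    1.35 -1.88]
rack 3.125 [-0.13 -0.25  2.07  0.    1.33 -1.7 ]
stand 3.9167 [-0.24 -0.    1.69  0.    1.46 -1.81]
park 4.875 [-0.66 -0.05  1.73  0.    1.46 -2.23]
```

View pics/w4.png

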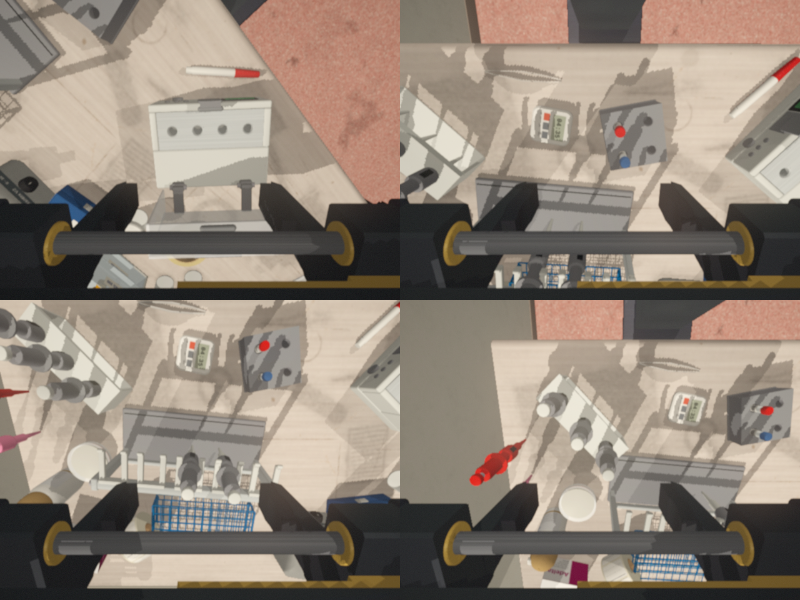

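```bash
cat >> h.py <<'E'
def blobs(mask,lo=20,hi=10**6):
    n,l,s,c=cv2.connectedComponentsWithStats(mask.astype(np.uint8))
    return [(l==i,c[i],s[i]) for i in range(1,n) if lo<=s[i,4]<=hi]
def ray(T,K,uv,z):
    d=T[:3,:3]@np.array([(uv[0]-K[0,2])/K[0,0],(uv[1]-K[1,2])/K[1,1],1]); return T[:3,3]+d*(z-T[2,3])/d[2]
E
cat > meas.py <<'E'
from h import *
L=lambda n:np.load(f"w_{n}.npz")
def near(W,x0,x1,y0,y1): return (W[...,0]>x0)&(W[...,0]<x1)&(W[...,1]>y0)&(W[...,1]<y1)
# heater wells
d=L("heater");W=d["W"];im=d["im"];g=cv2.cvtColor(im,cv2.COLOR_BGR2GRAY)
m=np.zeros_like(g);m[180:235,250:425]=1
pts=[]
for b,c,s in blobs((g<95)&(m>0),30,600):
    p=ray(d["T"],d["K"],c,0.08);print("well",c.round(1),s[2:],p.round(4));
ring=near(W,.35,.65,.15,.5)&(W[...,2]>.06)&(W[...,2]<.1);print("heater z",np.nanmedian(W[...,2][ring]))
hc=near(W,.3,.8,.1,.6)&(W[...,2]>.12);print("cover pts",np.nanpercentile(W[hc],[1,50,99],axis=0).round(3))
for n in("rack","stand"):
  d=L(n);W=d["W"];im=d["im"];h=cv2.cvtColor(im,cv2.COLOR_BGR2HSV)
  box=near(W,.3,.5,-.06,.1)
  for nm,mm in(("red",(h[...,0]<8)|(h[...,0]>172)),("blue",(h[...,0]>100)&(h[...,0]<125))):
    for b,c,s in blobs(mm&(h[...,1]>110)&box,40):
      zz=W[b][:,2];top=b&(W[...,2]>np.nanpercentile(zz,95)-.004);vu=np.argwhere(top).mean(0)
      print(n,nm,c.round(1),s[2:],"ztop",np.nanpercentile(zz,95).round(4),"top ctr ray .095",ray(d["T"],d["K"],vu[::-1],.095).round(4),W[top].mean(0).round(4),top.sum())
  m=near(W,.33,.5,-.05,.1)&(abs(W[...,2]-.052)<.006);q=W[m][:,:2].astype(np.float32);print("rack rect",cv2.minAreaRect(q),np.median(W[m][:,2]))
  m=near(W,.33,.5,-.18,-.06)&(abs(W[...,2]-.015)<.008)
  for b,c,s in blobs(m,200): print("timer",cv2.minAreaRect(W[b][:,:2].astype(np.float32)),np.median(W[b][:,2]))
for n,zr in(("stand",(.2,.3)),("park",(.2,.3)),("stand",(.172,.19)),("park",(.172,.19))):
  d=L(n);W=d["W"];m=(W[...,2]>zr[0])&(W[...,2]<zr[1])&near(W,.3,.75,-.5,.15)
  for b,c,s in blobs(m,40):
    zt=np.percentile(W[b][:,2],97);t=b&(W[...,2]>zt-.005);vu=np.argwhere(t).mean(0)
    q=cv2.minAreaRect(W[b][:,:2].astype(np.float32))
    print(n,zr,c.round(0),s[4],"zt",zt.round(4),"top",W[t].mean(0).round(4),t.sum(),"rect",np.round(q[0],4),np.round(q[1],4),round(q[2],1))
E
python3 meas.py
```

```text
heater z 0.07904683112439725
cover pts [[0.377 0.233 0.13 ]
 [0.439 0.292 0.38 ]
 [0.562 0.423 0.4  ]]
rack red [351.7 210.4] [ 17  19 254] ztop 0.0945 top ctr ray .095 [0.4132 0.0036 0.095 ] [0.4136 0.0038 0.0933] 229
rack rect ((0.4341478645801544, 0.033367712050676346), (0.10118261724710464, 0.10010448843240738), 10.638664245605469) 0.050965900521064256
timer ((0.4214428663253784, -0.11442001909017563), (0.07241357862949371, 0.06669186055660248), 79.25245666503906) 0.015056371185256656
stand red [422.6  72.9] [ 18  18 234] ztop 0.095 top ctr ray .095 [0.4143 0.0032 0.095 ] [0.4142 0.0035 0.0936] 197
stand blue [427.8 121.6] [11 12 88] ztop 0.0947 top ctr ray .095 [0.4629 0.0121 0.095 ] [0.4629 0.0125 0.0934] 88
rack rect ((0.4335850477218628, 0.03331336751580238), (0.10020017623901367, 0.1008739247918129), 10.583972930908203) 0.05117750729566617
timer ((0.4211216866970062, -0.11425048112869263), (0.07193329185247421, 0.06605840474367142), 78.9775161743164) 0.015244997366161861
stand (0.2, 0.3) [20. 87.] 1105 zt 0.2268 top [ 0.4411 -0.3302  0.2252] 309 rect [ 0.4406 -0.3318] [0.018
[... 1987 characters left out ...]
145 zt 0.1891 top [ 0.4749 -0.2952  0.187 ] 48 rect [ 0.4763 -0.2948] [0.0091 0.0229] 4.5
park (0.172, 0.19) [149. 265.] 259 zt 0.1895 top [ 0.487  -0.4706  0.1872] 91 rect [ 0.4884 -0.473 ] [0.0238 0.0129] 42.8
park (0.172, 0.19) [364. 352.] 312 zt 0.184 top [ 0.5803 -0.2568  0.181 ] 106 rect [ 0.5887 -0.2577] [0.0091 0.0441] 84.7
park (0.172, 0.19) [397. 353.] 302 zt 0.1841 top [ 0.5824 -0.2222  0.1812] 100 rect [ 0.5904 -0.223 ] [0.0092 0.0412] 84.3
park (0.172, 0.19) [419. 357.] 226 zt 0.1801 top [ 0.5939 -0.1991  0.1784] 196 rect [ 0.5934 -0.1982] [0.0094 0.0342] 84.8
park (0.172, 0.19) [512. 352.] 82 zt 0.1845 top [ 0.584  -0.1023  0.1827] 56 rect [ 0.5873 -0.1021] [0.0094 0.0109] 86.1
```

```bash
python3 - <<'E'
from h import *
d=np.load("w_heater.npz");W=d["W"];g=cv2.cvtColor(d["im"],cv2.COLOR_BGR2GRAY)
bh=cv2.morphologyEx(g,cv2.MORPH_BLACKHAT,cv2.getStructuringElement(2,(31,31)))
m=np.zeros(g.shape,bool);m[190:225,255:420]=1
P=[]
for b,c,s in blobs((bh>50)&m,40,600): p=ray(d["T"],d["K"],c,0.08);P.append(p);print(c.round(1),s[2:],p.round(4))
t=np.load("top0.npz");T=np.eye(4);c=cap("top");T[:3,:3]=R.from_rotvec(c["orientation"]).as_matrix();T[:3,3]=c["position"]
g2=cv2.cvtColor(t["im"],cv2.COLOR_BGR2GRAY);bh=cv2.morphologyEx(g2,cv2.MORPH_BLACKHAT,cv2.getStructuringElement(2,(13,13)))
m=np.zeros(g.shape,bool);m[255:315,150:200]=1
for b,cc,s in blobs((bh>40)&m,5,100): print("top",cc.round(1),s[2:],ray(T,c["intrinsics"],cc,.08).round(4))
q=(W[...,2]>.074)&(W[...,2]<.09);q[330:]=0
for b,cc,s in blobs(q,3000): print("rect",cv2.minAreaRect(W[b][:,:2].astype(np.float32)))
q=(W[...,2]>.1)&(W[...,2]<.24);q[380:]=0
X=W[q]; print("cover",len(X),np.percentile(X,[1,50,99],axis=0).round(3))
np.save("cov.npy",X)
W=t["W"];q=(W[...,2]>.1)&(W[...,2]<.26)&(W[...,0]>.42)&(W[...,0]<.62)&(W[...,1]>.3)&(W[...,1]<.5)
X=W[q];h=X[:,2].argsort()[::-1][:40];print("covtop",X[h].mean(0),len(X))
np.save("cov2.npy",X)
# bench around timer target
q=np.hypot(W[...,0]-.61,W[...,1]-.2)<.07; print("target clear",np.nanpercentile(W[q][:,2],[1,50,99]))
E
```

```text
[395.6 205.1] [ 12  15 145] [0.3866 0.3525 0.08  ]
[355.5 206.6] [ 14  14 153] [0.4189 0.3265 0.08  ]
[275.2 209.8] [ 14  14 156] [0.4839 0.2744 0.08  ]
[315.5 208.3] [ 14  14 155] [0.4513 0.3007 0.08  ]
top [192.5 266.5] [ 6  6 32] [0.4838 0.2748 0.08  ]
top [181.2 279.4] [ 7  6 33] [0.4511 0.3009 0.08  ]
top [169.6 292.4] [ 6  6 30] [0.4184 0.3277 0.08  ]
top [188.  302.9] [21 22 74] [0.3936 0.2806 0.08  ]
top [158.5 305.5] [ 6  6 32] [0.3857 0.353  0.08  ]
rect ((0.45375072956085205, 0.33841341733932495), (0.15214422345161438, 0.1999906599521637), 51.292266845703125)
cover 6281 [[0.408 0.284 0.1  ]
 [0.515 0.389 0.165]
 [0.586 0.472 0.221]]
covtop [0.49988413 0.39826066 0.2240922 ] 1894
target clear [-0.00611682  0.00069167  0.00709392]
```

```bash
cat >> h.py <<'E'
HY=np.array([-.7805,.6252]);HX=np.array([.6252,.7805]);HC=np.array([.4539,.3371]);HA=np.deg2rad(231.3)
def hp(x,y): return HC+x*HX+y*HY
def st(tag=""):
    s=manip.state();print(tag,"t%.1f"%s["clock"],"pos",s["tool_pos"].round(4),"F",s["contact_force"].round(1),"w %.4f g %.1f"%(s["gripper_width"],s["grasp_force"]),flush=True);return s
E
cat > tube.py <<'E'
from h import *
def tube(p,y):
    A=down(np.deg2rad(190.6));B=down(HA);w=hp(-.03,y)
    manip.set_gripper(.04,25)
    manip.move_pose([*p,.2],A);manip.move_linear([*p,.066],.15);manip.set_gripper(0,25);st("grasp")
    manip.move_linear([*p,.22],.2);st("lift")
    manip.move_pose([*w,.2],B);manip.move_linear([*w,.15],.1);f0=st("above")["contact_force"][2]
    for z in(.138,.125,.105,.089):
        manip.move_linear([*w,z],.06);s=st()
        if abs(s["contact_force"][2]-f0)>8: print("STOP");return
    manip.set_gripper(.04);manip.move_linear([*w,.21],.2);st("done")
E
python3 -c "
from tube import *
tube((.4629,.0125),-.063)"
```

```text
grasp t8.7 pos [0.4634 0.0125 0.0666] F [-1.3 -0.   2.1] w 0.0150 g 25.0
lift t9.6 pos [0.4619 0.0125 0.2186] F [-0.3  1.   0.1] w 0.0149 g 25.0
above t11.2 pos [0.4846 0.274  0.1501] F [-0.4  0.3  0.6] w 0.0149 g 25.0
 t11.6 pos [0.4856 0.275  0.1394] F [-0.8 -0.6  5.5] w 0.0148 g 25.0
 t12.0 pos [0.4892 0.2771 0.131 ] F [-0.2  1.2 19.3] w 0.0125 g 26.1
STOP
```

```bash
python3 - <<'E'
from h import *
w=hp(-.03,-.063)
manip.move_linear([*w,.17],.1);st()
c=cap("wrist");cv2.imwrite("pics/a1.png",c["image"]);W=cloud(c);np.savez("a1.npz",im=c["image"],W=W,T=c["T"],K=c["intrinsics"])
c=cap("scene");cv2.imwrite("pics/a2.png",cv2.resize(c["image"][130:270,150:290],(480,480),interpolation=3))
a=cv2.imread("pics/a1.png");cv2.imwrite("pics/a3.png",np.hstack([a[:,120:440],cv2.imread("pics/a2.png")]))
E
```

```text
t12.6 pos [0.484  0.2741 0.1695] F [-0.7  0.  -0.7] w 0.0125 g 25.8
```

View pics/a3.png

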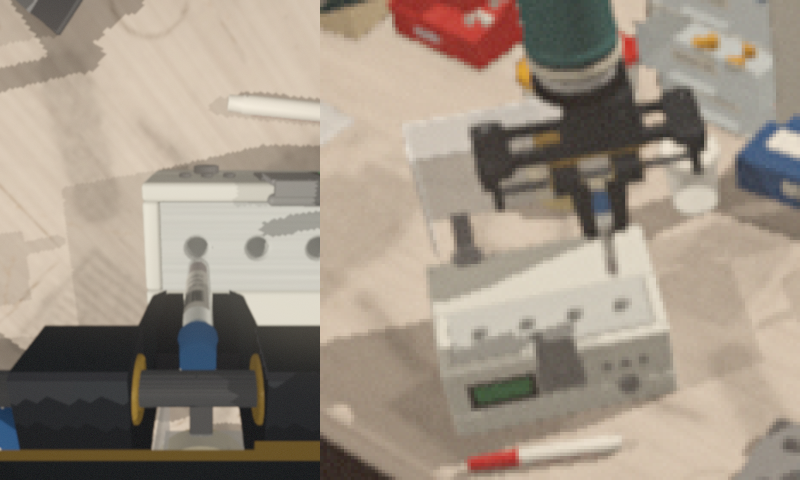

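```bash
python3 - <<'E'
from h import *
d=np.load("a1.npz");W=d["W"];w=np.array([.484,.2741])
r=np.hypot(W[...,0]-w[0],W[...,1]-w[1]);q=(r<.02)&(W[...,2]>.088)&(W[...,2]<.24)
X=W[q];v,u=np.nonzero(q)
loc=np.stack([(X[:,:2]-w)@HX,(X[:,:2]-w)@HY],1)
for z0 in np.arange(.09,.24,.01):
    k=(X[:,2]>=z0)&(X[:,2]<z0+.01)
    if k.sum()>3: print(z0.round(3),k.sum(),"x",np.percentile(loc[k,0],[5,50,95]).round(4),"y",np.percentile(loc[k,1],[3,50,97]).round(4),"px",u[k].min(),u[k].max(),v[k].min(),v[k].max())
E
```

```text
0.12 99 x [-0.0084 -0.0076 -0.0044] y [-0.0045  0.0011  0.0068] px 307 329 257 270
0.13 168 x [-0.0082 -0.0072 -0.0037] y [-0.0047  0.0011  0.0069] px 307 329 261 276
0.14 181 x [-0.008  -0.007  -0.0038] y [-0.005   0.0011  0.0068] px 305 330 268 287
0.15 223 x [-0.0077 -0.0065 -0.0032] y [-0.0049  0.0006  0.0066] px 305 330 276 293
0.16 330 x [-0.0081 -0.0066 -0.0028] y [-0.0124  0.001   0.014 ] px 283 352 285 306
0.17 921 x [-0.0095 -0.0077 -0.0032] y [-0.0163  0.0001  0.0166] px 274 358 291 318
0.18 1102 x [-0.0095 -0.0077 -0.0034] y [-0.0165 -0.0002  0.0164] px 270 360 301 327
0.19 1294 x [-0.0094 -0.0076 -0.0038] y [-0.0166  0.0002  0.0167] px 267 364 313 341
0.2 2235 x [-0.0093 -0.0065  0.0036] y [-0.0161  0.0002  0.0161] px 263 368 326 368
0.21 1503 x [-0.0096 -0.0072 -0.002 ] y [-0.0159 -0.0056  0.0168] px 263 371 342 413
0.22 354 x [-0.0098  0.0045  0.0118] y [-0.0147  0.0143  0.0161] px 266 369 359 444
0.23 518 x [-0.0067  0.0013  0.0094] y [-0.0132 -0.0129  0.0145] px 264 371 407 448
```

```bash
python3 - <<'E'
from h import *
w=hp(-.03,-.063)+.0018*HX-.0007*HY
manip.move_linear([*w,.14],.1);f0=st()["contact_force"][2]
for z in(.126,.118,.105,.086):
    manip.move_linear([*w,z],.05);s=st()
    if abs(s["contact_force"][2]-f0)>8: print("STOP");break
else:
    manip.set_gripper(.03);manip.move_linear([*w,.2],.2);st()
    manip.move_linear([*(w-.1*HX),.26],.2)
    c=cap("wrist");cv2.imwrite("pics/b.png",c["image"]);W=cloud(c);np.savez("b.npz",im=c["image"],W=W,T=c["T"],K=c["intrinsics"])
    h=cv2.cvtColor(c["image"],cv2.COLOR_BGR2HSV);m=(h[...,0]>100)&(h[...,0]<125)&(h[...,1]>110)&(np.hypot(W[...,0]-w[0],W[...,1]-w[1])<.03)
    print(m.sum(),np.percentile(W[m],[3,50,97],axis=0).round(4))
E
```

```text
t13.1 pos [0.4853 0.2749 0.1389] F [-0.5 -0.4  0.2] w 0.0127 g 25.8
 t13.5 pos [0.4857 0.2752 0.1257] F [-0.1 -0.8  1.2] w 0.0128 g 25.8
 t13.8 pos [0.4856 0.2751 0.1175] F [-0.2 -0.8  0. ] w 0.0127 g 25.8
 t14.3 pos [0.4855 0.275  0.1043] F [ 0.3  0.  -0.3] w 0.0125 g 25.8
 t14.8 pos [0.4857 0.2751 0.0855] F [-1.   0.4  0.1] w 0.0126 g 25.8
 t16.0 pos [0.4854 0.275  0.1991] F [-0.2  0.1 -1.3] w 0.0302 g 0.0
129 [[0.4779 0.2678 0.1138]
 [0.4834 0.2736 0.1153]
 [0.4883 0.2788 0.1164]]
```

```bash
python3 - <<'E'
from h import *
p=(.4134,.0037);A=down(np.deg2rad(190.6));B=down(HA);w=hp(-.03,.021)
manip.set_gripper(.04,30)
manip.move_pose([*p,.2],A);manip.move_linear([*p,.065],.15);manip.set_gripper(0,30);st("grasp")
manip.move_linear([*p,.22],.2)
manip.move_pose([*w,.2],B);manip.move_linear([*w,.17],.1);s=st("above")
W=cloud(cap("wrist"));t=s["tool_pos"];D=W[...,:2]-t[:2]
q=(np.hypot(D[...,0],D[...,1])<.02)&(W[...,2]>t[2]-.05)&(W[...,2]<t[2]-.012)
lx=D[q]@HX;ly=D[q]@HY;dx=np.percentile(lx,5)+.0066;dy=(np.percentile(ly,3)+np.percentile(ly,97))/2
print("offset",dx,dy,np.ptp(ly),q.sum())
if max(abs(dx),abs(dy))>.004: raise SystemExit
e=t[:2]-w
w2=w-dx*HX-.7*dy*HY-e
manip.move_linear([*w2,.15],.1);f0=st()["contact_force"][2]
for z in(.138,.13,.12,.105,.089):
    manip.move_linear([*w2,z],.05);s=st()
    if abs(s["contact_force"][2]-f0)>6: print("STOP");break
else:
    manip.set_gripper(.03);manip.move_linear([*w2,.2],.2)
    manip.move_linear([*(hp(-.13,-.02)),.26],.2)
    c=cap("wrist");cv2.imwrite("pics/b2.png",c["image"]);W=cloud(c)
    q=(W[...,2]>.1)&(W[...,2]<.13)&(np.abs((W[...,:2]-HC)@HX+.03)<.02)
    for b,cc,ss in blobs(q,30): print(np.percentile(W[b],[3,50,97],axis=0).round(4).tolist(), ((np.median(W[b],axis=0)[:2]-HC)@np.c_[HX,HY]).round(4))
E
```

```text
grasp t19.5 pos [0.4139 0.0036 0.0655] F [0.2 0.9 1.8] w 0.0151 g 30.0
above t22.1 pos [0.4187 0.3259 0.1695] F [-0.4  0.5  0.1] w 0.0143 g 30.0
offset 0.0013905042181167164 -4.628005009048048e-05 0.01290102670107621 634
 t22.5 pos [0.4176 0.3264 0.1497] F [ 0.5 -1.   0.6] w 0.0148 g 30.0
 t22.9 pos [0.4177 0.3265 0.1376] F [0.8 0.2 0.7] w 0.0147 g 30.0
 t23.2 pos [0.4176 0.3264 0.1295] F [-0.  -0.4  0.1] w 0.0149 g 30.0
 t23.5 pos [0.4175 0.3264 0.1194] F [-0.8  0.1  0.2] w 0.0145 g 30.0
 t24.0 pos [0.4176 0.3264 0.1044] F [ 0.7 -0.2  1.1] w 0.0144 g 30.0
 t24.5 pos [0.4176 0.3265 0.0885] F [-0.3  0.1  0.5] w 0.0143 g 30.0
```

View pics/b2.png

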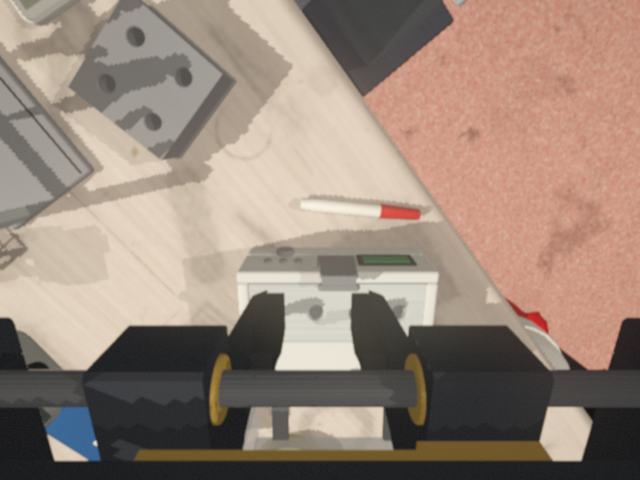

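```bash
python3 - <<'E'
from h import *
st()
c=cap("wrist");W=cloud(c);h=cv2.cvtColor(c["image"],cv2.COLOR_BGR2HSV);g=(h[...,1]>110)&(np.hypot(W[...,0]-.45,W[...,1]-.3)<.09)
for b,cc,ss in blobs(g,60): print(cc.round(),np.percentile(W[b],[3,50,97],axis=0).round(4).tolist(), ((np.median(W[b],axis=0)[:2]-HC)@np.c_[HX,HY]).round(4))
E
```

```text
t26.4 pos [0.388  0.2235 0.2588] F [ 1.   0.5 -0.4] w 0.0299 g 0.0
```

```bash
python3 - <<'E'
from h import *
manip.move_pose([*hp(-.13,-.02),.30],down(HA+np.pi/2*0))
manip.move_linear([.50,.05,.35],.3)
for n in("scene","top"):
    c=cap(n);W=cloud(c);h=cv2.cvtColor(c["image"],cv2.COLOR_BGR2HSV);g=(h[...,1]>90)&(np.hypot(W[...,0]-.44,W[...,1]-.31)<.08)&(W[...,2]>.085)
    for b,cc,ss in blobs(g,6): print(n,cc.round(),ss[4],np.percentile(W[b],[3,50,97],axis=0).round(4).tolist(), ((np.median(W[b],axis=0)[:2]-HC)@np.c_[HX,HY]).round(4))
    if n=="scene": cv2.imwrite("pics/c2.png",cv2.resize(c["image"][160:270,150:270],(480,440),interpolation=3))
    else:
        X=W; q=(W[...,2]>.10)&(W[...,2]<.26)&(W[...,0]>.42)&(W[...,0]<.62)&(W[...,1]>.3)&(W[...,1]<.5)
        L=(X[q][:,:2]-HC)@HX-.07;Z=X[q][:,2]-.086
        ra=np.hypot(L,Z);k=np.argsort(-ra)[:30];print("cov far",ra[k].mean(),np.rad2deg(np.arctan2(Z[k],-L[k])).mean(), L[k].mean(),Z[k].mean())
        k=Z>.05; print(np.polyfit(Z[k],L[k],1),np.percentile(L,[2,50,98]))
E
```

```text
scene [236. 211.] 9 [[0.4766, 0.26, 0.1071], [0.4817, 0.2669, 0.1136], [0.4857, 0.2712, 0.1178]] [-0.0374 -0.0656]
scene [208. 217.] 24 [[0.4107, 0.3135, 0.1058], [0.4168, 0.3193, 0.1129], [0.4231, 0.3283, 0.1191]] [-0.0371  0.0178]
top [190. 266.] 27 [[0.4762, 0.2673, 0.1096], [0.4814, 0.2715, 0.1181], [0.4869, 0.2787, 0.121]] [-0.034  -0.0624]
top [166. 292.] 44 [[0.4103, 0.3198, 0.0925], [0.4172, 0.325, 0.1157], [0.4241, 0.3332, 0.1217]] [-0.0324  0.0211]
cov far 0.13999432697070904 97.54534919754369 0.01829733798548563 0.13781984689321825
[ 0.21642028 -0.01956475] [-0.01432957  0.00820125  0.03267827]
```

View pics/c2.png

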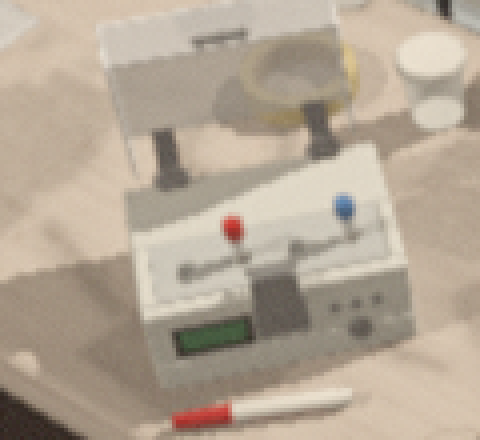

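```bash
python3 - <<'E'
from h import *
B=down(HA)
manip.set_gripper(0,10)
manip.move_pose([*hp(.0,-.1),.36],B)
manip.move_pose([*hp(.17,0),.36],B);manip.move_linear([*hp(.17,0),.20],.2);st("behind")
for i,th in enumerate(np.r_[1.5:.15:-.1]):
    l=.108 if th>.6 else .112
    x=.07-l*np.cos(th)+.052*np.sin(th)+.009*np.sin(th);z=.086+l*np.sin(th)+.052*np.cos(th)
    manip.move_linear([*hp(x,0),z],.12);s=manip.state();F=s["contact_force"]
    print(round(th,2),F.round(1),round(np.linalg.norm(F),1))
    if np.linalg.norm(F)>30: print("STOP");break
st("end");print(manip.state()["clock"])
c=cap("scene");cv2.imwrite("pics/d.png",cv2.resize(c["image"][120:270,130:290],(640,600),interpolation=3))
E
```

```text
behind t30.9 pos [0.5611 0.47   0.202 ] F [ 0.2 -0.2 -0.4] w 0.0006 g 0.0
1.5 [0.1 0.6 0.7] 0.9
1.4 [-0.2 -0.6 -1.2] 1.4
1.3 [ 0.5  0.7 -0.1] 0.9
1.2 [-0.2 -0.  -0.2] 0.3
1.1 [-0.7  0.1 -0.3] 0.7
1.0 [ 0.5 -0.3 -0.9] 1.0
0.9 [-0.1 -0.  -0.9] 0.9
0.8 [ 0.1 -0.3  0.8] 0.9
0.7 [-0.4  0.3 -0.5] 0.7
0.6 [ 0.4 -0.7  0.5] 0.9
0.5 [-0.2  0.2  0.1] 0.3
0.4 [ 0.  -0.5  0.1] 0.5
0.3 [ 0.4 -0.6 -0.6] 0.9
0.2 [-0.7  0.4  0.3] 0.9
end t34.8 pos [0.4363 0.3153 0.1589] F [-0.7  0.4  0.3] w 0.0005 g 0.0
34.8083
```

View pics/d.png

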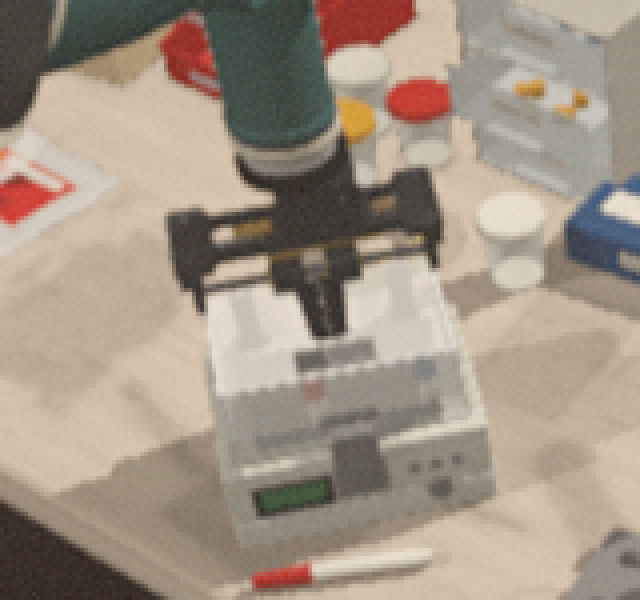

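```bash
python3 - <<'E'
from h import *
w=hp(-.042,0)
manip.move_linear([*hp(-.038,0),.152],.06);st()
for z in np.r_[.147:.1269:-.0025]:
    manip.move_linear([*w,z],.04);F=st()["contact_force"]
    if F[2]>30: break
manip.dwell(.4);st()
manip.move_linear([*w,.16],.1);manip.move_linear([*w,.3],.3);manip.move_pose([.5,.05,.35],down(HA))
for n in("scene",):
    c=cap(n);W=cloud(c);cv2.imwrite("pics/e.png",cv2.resize(c["image"][160:350,150:350],(600,570),interpolation=3))
c=cap("top");W=cloud(c);D=(W[...,:2]-HC)@np.c_[HX,HY]
for x in(-.05,-.02,.02,.05):
    q=(abs(D[...,0]-x)<.008)&(abs(D[...,1])<.08)&(W[...,2]>.1);print(x,q.sum(),np.median(W[q][:,2]) if q.any() else 0)
q=(abs(W[...,2]-.016)<.009)&(W[...,0]>.33)&(W[...,0]<.5)&(W[...,1]>-.2)&(W[...,1]<-.05)
for b,cc,s in blobs(q,150): print("timer",cv2.minAreaRect(W[b][:,:2].astype(np.float32)))
E
```

```text
t35.2 pos [0.4297 0.3071 0.1516] F [ 0.6  0.2 -0.2] w 0.0002 g 0.0
 t35.5 pos [0.4275 0.3042 0.1468] F [ 0.4 -0.8 -0.5] w 0.0003 g 0.0
 t35.8 pos [0.4275 0.304  0.1449] F [-2.4 -2.3  4.3] w 0.0003 g 2.3
 t36.0 pos [0.4273 0.3036 0.1426] F [-3.8 -4.4  7.6] w 0.0000 g 3.8
 t36.3 pos [0.4277 0.3043 0.1395] F [-0.5 -1.1  2. ] w 0.0004 g 0.9
 t36.5 pos [0.4282 0.3048 0.1373] F [ 0.3 -1.   3.3] w 0.0003 g 1.8
 t36.8 pos [0.4282 0.3048 0.1371] F [-4.8 -3.7 17.2] w 0.0006 g 8.5
 t37.0 pos [0.4283 0.3048 0.1369] F [-9.9 -8.4 29.7] w 0.0004 g 15.2
 t37.3 pos [0.4283 0.3048 0.1368] F [-15.6 -11.8  43.6] w 0.0002 g 21.8
 t37.7 pos [0.4284 0.3048 0.1368] F [-15.7 -11.   42.9] w 0.0005 g 21.7
-0.05 569 0.13476569756505064
-0.02 453 0.13487964887091697
0.02 444 0.134957700231913
0.05 443 0.13495261739493336
timer ((0.456379771232605, -0.11059264838695526), (0.07167773693799973, 0.06611756980419159), 78.83899688720703)
```

View pics/e.png

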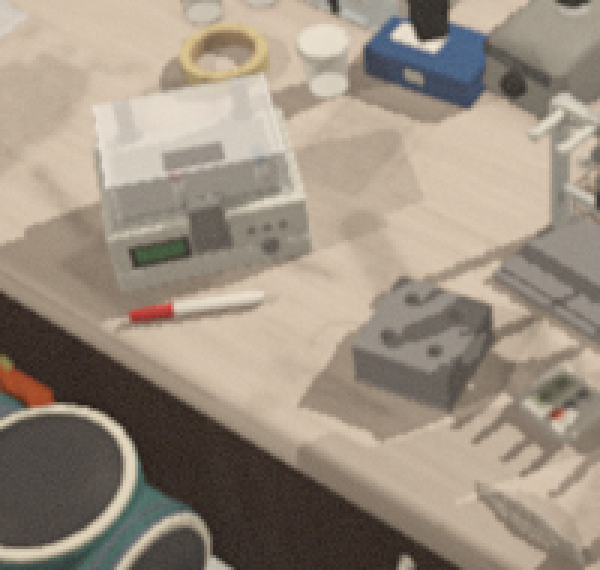

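```bash
python3 - <<'E'
from h import *
d=np.deg2rad
p=(.4564,-.1106);A=down(d(78.8));B=down(d(141.3));w=hp(0,-.180)
manip.move_pose([.45,-.09,.3],A);manip.set_gripper(.086,15)
manip.move_linear([*p,.12],.2);manip.move_linear([*p,.004],.1);st("down");manip.set_gripper(0,15);st("grip")
manip.move_linear([*p,.14],.15);st("lift")
manip.move_pose([*hp(0,-.2),.25],B);manip.move_linear([*w,.12],.2)
for z in(.06,.03,.012,.0055): manip.move_linear([*w,z],.1);st()
manip.set_gripper(.085);manip.move_linear([*w,.2],.15);st()
manip.move_linear([.5,.0,.35],.25)
W=cloud(cap("top"));q=(abs(W[...,2]-.016)<.008)&(np.hypot(W[...,0]-w[0],W[...,1]-w[1])<.08)
for b,cc,s in blobs(q,150):
    r=cv2.minAreaRect(W[b][:,:2].astype(np.float32));print(r,((np.array(r[0])-HC)@np.c_[HX,HY]).round(4))
E
```

```text
down t45.6 pos [ 0.4571 -0.1108  0.0046] F [ 0.  -0.7  0.2] w 0.0862 g 0.0
grip t46.0 pos [ 0.4569 -0.1107  0.0045] F [0.  0.4 3.2] w 0.0662 g 15.0
lift t47.1 pos [ 0.4555 -0.1103  0.1389] F [-0.6 -0.3 -0.3] w 0.0656 g 15.0
 t50.0 pos [0.5948 0.2247 0.0603] F [ 1.  -1.4  0.3] w 0.0660 g 15.0
 t50.5 pos [0.5938 0.2244 0.0293] F [ 0.2 -0.4 -0.3] w 0.0660 g 15.0
 t50.8 pos [0.5937 0.2244 0.0113] F [-0.   0.4 -1.2] w 0.0662 g 15.0
 t51.1 pos [0.5943 0.2245 0.0053] F [-0.2 -0.3 -1.6] w 0.0658 g 15.0
 t53.0 pos [0.5936 0.2243 0.1985] F [ 0.1  0.3 -1. ] w 0.0854 g 0.0
((0.5943139791488647, 0.2251737415790558), (0.06818116456270218, 0.07180950045585632), 50.7370491027832) [ 0.0004 -0.1796]
```

```bash
cat > pip.py <<'E'
from h import *
SX=np.array([.9952,-.0976]);A=down(np.deg2rad(174.4))
def pip(p,f):
    f=np.array(f);q=f-.07*SX
    manip.set_gripper(.042,30)
    manip.move_pose([*p,.27],A);manip.move_linear([*p,.172],.12);st("at");manip.set_gripper(0,30);st("grip")
    manip.move_linear([*p,.30],.15);s=st("lift")
    W=cloud(cap("wrist"));t=s["tool_pos"];D=W[...,:2]-t[:2];k=(np.hypot(D[...,0],D[...,1])<.03)&(W[...,2]<t[2]-.03)&(W[...,2]>t[2]-.16)
    X=W[k]
    if len(X)>50:
        for z in(.04,.08,.12,.15):
            m=abs(X[:,2]-t[2]+z)<.006
            if m.any(): print(" -%.2f"%z,m.sum(),np.percentile(D[k][m],[3,50,97],axis=0).round(4).tolist())
    manip.move_linear([*q,.30],.2);manip.dwell(.2);manip.move_linear([*q,.208],.15);f0=st("front")["contact_force"]
    for x in(-.045,-.03,-.015,0.):
        manip.move_linear([*(f+x*SX),.208],.06);F=st()["contact_force"]-f0
        if np.linalg.norm(F)>8: print("STOP");return
    manip.move_linear([*f,.1965],.04);st("seat")
    manip.set_gripper(.042);manip.move_linear([*f,.27],.1);st("free")
E
python3 -c "
from pip import *
pip((.4825,-.293),(.6002,-.1807))
W=cloud(cap('top'))
q=(W[...,2]>.2)&(W[...,2]<.26)&(W[...,0]>.55)&(W[...,0]<.66)&(W[...,1]<.03)&(W[...,1]>-.28)
for b,c,s in blobs(q,15): print(np.median(W[b],axis=0).round(4),W[b][:,2].max().round(4),s[4])
"
```

```text
at t57.2 pos [ 0.4831 -0.2933  0.1729] F [ 0.1 -0.2  0.8] w 0.0421 g 0.0
grip t57.7 pos [ 0.483  -0.2934  0.1728] F [ 0.1 -0.4  3.4] w 0.0231 g 29.9
lift t58.7 pos [ 0.4819 -0.2926  0.2986] F [-0.2 -1.  -0.2] w 0.0229 g 29.9
 -0.04 40 [[-0.008, -0.0037], [-0.0073, 0.0004], [-0.0062, 0.0054]]
 -0.08 110 [[-0.0131, -0.0128], [-0.0118, -0.0007], [-0.0039, 0.0117]]
 -0.12 45 [[-0.0071, -0.0073], [-0.006, -0.0003], [-0.0025, 0.0061]]
 -0.15 22 [[-0.0032, -0.004], [-0.0025, -0.001], [-0.0008, 0.0018]]
front t60.5 pos [ 0.5311 -0.1742  0.2088] F [ 0.4 -0.1 -1.3] w 0.0228 g 29.9
 t61.0 pos [ 0.5556 -0.1763  0.2078] F [-0.  -0.  -1.4] w 0.0233 g 29.9
 t61.4 pos [ 0.5706 -0.1778  0.2079] F [ 0.  -0.8 -0.4] w 0.0232 g 29.9
 t61.8 pos [ 0.5856 -0.1792  0.2079] F [-0.7  0.2 -1.6] w 0.0232 g 29.9
 t62.2 pos [ 0.6005 -0.1807  0.2079] F [ 0.1 -0.5 -1.4] w 0.0228 g 29.9
seat t62.7 pos [ 0.6004 -0.1812  0.1974] F [-1.3 -1.4  5.6] w 0.0232 g 30.0
free t64.0 pos [ 0.5998 -0.1806  0.2692] F [-1.   0.4 -0. ] w 0.0422 g 0.0
[ 0.6116 -0.0611  0.2335] 0.2555 113
[ 0.5928 -0.1767  0.2307] 0.256 68
```

```bash
python3 -c "
from pip import *
pip((.439,-.3337),(.5944,-.2401))
manip.move_linear([.5,-.28,.30],.2)
pip((.3952,-.3748),(.6176,-.0025))
manip.move_linear([.50,0.0,.38],.2);manip.move_pose([.38,.30,.40],down(HA))
for n in('top','scene'):
  c=cap(n);W=cloud(c);np.savez(n+'f.npz',im=c['image'],W=W)
  q=(W[...,2]>.2)&(W[...,2]<.26)&(W[...,0]>.55)&(W[...,0]<.66)&(W[...,1]<.03)&(W[...,1]>-.28)
  for b,cc,s in blobs(q,15): print(n,np.median(W[b],axis=0).round(4),W[b][:,2].max().round(4),s[4])
  if n=='top':
    w=hp(0,-.18);q=(abs(W[...,2]-.016)<.008)&(np.hypot(W[...,0]-w[0],W[...,1]-w[1])<.08)
    for b,cc,s in blobs(q,150): r=cv2.minAreaRect(W[b][:,:2].astype(np.float32));print('timer',r[2],((np.array(r[0])-HC)@np.c_[HX,HY]).round(4))
a=cv2.resize(np.load('topf.npz')['im'][140:350,80:480],(800,420),interpolation=3);b=np.load('scenef.npz')['im'][150:350,160:480]
cv2.imwrite('pics/f1.png',a);cv2.imwrite('pics/f2.png',cv2.resize(b,(800,500),interpolation=3));st()
"
```

```text
at t66.2 pos [ 0.4396 -0.334   0.1728] F [-0.3  0.9  0.5] w 0.0419 g 0.0
grip t66.6 pos [ 0.4394 -0.3342  0.1729] F [-0.5 -1.3  2.6] w 0.0231 g 29.9
lift t67.6 pos [ 0.4384 -0.3332  0.2986] F [-0.1 -0.8 -1.6] w 0.0233 g 29.9
 -0.04 35 [[-0.0083, -0.0037], [-0.0078, 0.0004], [-0.0064, 0.0059]]
 -0.08 107 [[-0.0142, -0.0127], [-0.0109, 0.0021], [-0.0044, 0.0124]]
 -0.12 46 [[-0.0075, -0.0072], [-0.0064, -0.0002], [-0.0029, 0.0062]]
 -0.15 19 [[-0.0035, -0.0035], [-0.003, -0.0009], [-0.0012, 0.0019]]
front t69.4 pos [ 0.5252 -0.2336  0.2089] F [ 0.7  0.7 -1.4] w 0.0233 g 29.9
 t70.0 pos [ 0.5498 -0.2356  0.2078] F [ 0.1  0.2 -0.8] w 0.0234 g 29.9
 t70.4 pos [ 0.5649 -0.2372  0.2079] F [-0.3 -0.3 -0.9] w 0.0235 g 29.9
 t70.8 pos [ 0.5798 -0.2386  0.2079] F [-0.4 -0.3 -1.2] w 0.0231 g 29.9
 t71.2 pos [ 0.5947 -0.2401  0.2079] F [-0.2  0.  -1.5] w 0.0230 g 29.9
seat t71.6 pos [ 0.5946 -0.2407  0.1974] F [-1.6 -0.4  4.8] w 0.0234 g 30.0
free t73.0 pos [ 0.594  -0.2399  0.2692] F [-0.3 -0.4 -0.5] w 0.0420 g 0.0
at t75.5 pos [ 0.3959 -0.3752  0.1729] F [-0.  -0.6 -0.8] w 0.0421 g 0.0
grip t75
[... 765 characters left out ...]
.7] w 0.0230 g 29.9
seat t82.3 pos [ 0.6179 -0.0029  0.1974] F [-1.  -2.1  5.5] w 0.0233 g 30.0
free t83.7 pos [ 0.6172 -0.0025  0.2693] F [ 0.   0.1 -1.2] w 0.0423 g 0.0
top [ 0.6123 -0.0013  0.2332] 0.2558 118
top [ 0.6114 -0.0616  0.234 ] 0.2558 114
top [ 0.6012 -0.1191  0.2327] 0.2582 119
top [ 0.5954 -0.1767  0.2331] 0.2565 120
top [ 0.5898 -0.2352  0.2325] 0.2568 126
timer 46.79562759399414 [ 0.0007 -0.1796]
scene [ 0.6137 -0.0092  0.2296] 0.2551 128
scene [ 0.614  -0.0701  0.2293] 0.2556 139
scene [ 0.6034 -0.1281  0.2293] 0.2557 141
scene [ 0.5964 -0.1875  0.2284] 0.2568 147
scene [ 0.5905 -0.2462  0.2294] 0.2549 157
 t85.9 pos [0.3807 0.2991 0.3996] F [ 0.2 -0.4 -0.6] w 0.0418 g 0.0
```

View pics/f2.png

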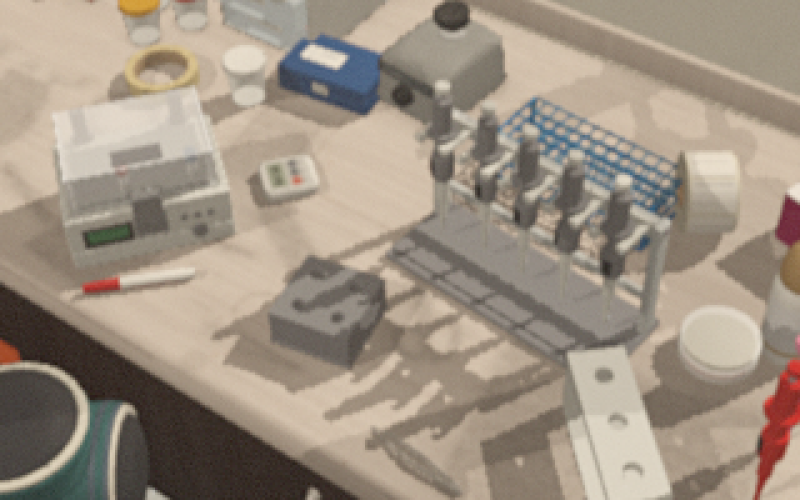

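View pics/f1.png

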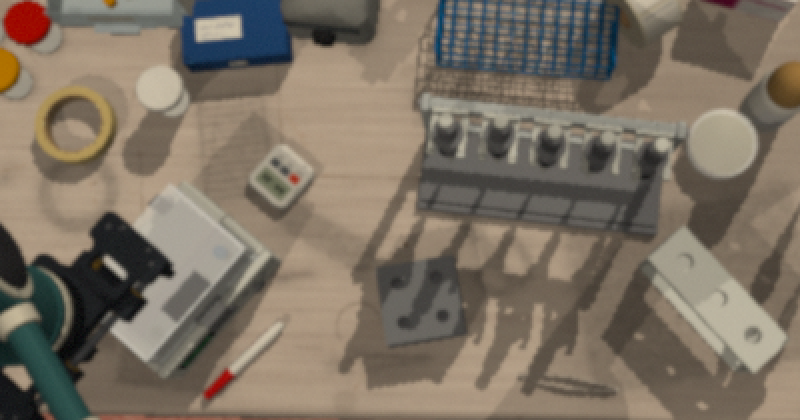

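All five pipettes hang upright, the cover is shut, the timer lies square to the heater, and both racks are empty.

```bash
python3 -c "
from h import *
print(order.close_job())"
```

```text
the job is handed in; nothing more can be done
None
```

I handed the job in: two tubes seated in the heater, the cover latched, the timer about 4.4 cm right of the heater and square to it, and all three pipettes hung on free forks; no verdict came back.

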